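# Fit the spacer in the cell that takes it and hold the window flush

## Robot

A 6-joint arm with a two-finger parallel gripper is mounted at the origin on the work surface. World frame = base frame: x ahead of the robot, y to its left, z up, the work surface at z = 0. Lengths are in mm, angles in rad, forces in N, time in s.
With the tool pointing down it reaches from about 325 to 900 mm from the base axis. Payload 6.1 kg.
Tool frame: the origin (TCP) lies on the centre line of the jaws, within the pads' length; the fingertips stand 8 mm ahead of it and the grasp point (between the pads) lies 11 mm behind it; z points along the fingers, y is the line along which they close (so a half turn about z gives the same grasp; the last joint's range is limited). The gripper opens to 87 mm and grips with 3 to 60 N. Pads are 19 mm wide; open, the fingers measure 117 mm over their backs; the gripper's body (75 mm by 190 mm) begins 51 mm behind the grasp point.
Start: joints at [-1.285, 0.22, 1.526, -0, 1.395, -0.126], TCP at [250.154, -572.746, 230.538] pointing down, gripper open.
Joint ranges: [-2.98, 2.98], [-0.91, 2.08], [0.09, 2.57], [-1.24, 4.39], [0.2, 2.65], [-2.68, 2.68]. Speed limits (rad/s): [2.57, 2.57, 3.01, 3.14, 3.14, 3.14].

## Interface

Orientations are given as a rotation vector (axis times angle).
In Python, from plant import env, jaws, viewer, sensors gives the robot as it stands. The module is installed in compiled form; this text tells all that it offers. Calls block until the motion is done:
- env.movep(position, orientation): joint-space move of the TCP to a pose.
- env.move_linear(position, rotation=None, max_speed=150, stop_force=None): straight line of the TCP; rotation=None keeps the orientation; max_speed is the mean speed in mm/s. With stop_force (N) it stops when the force on the tool has changed by that much, and returns True; else False.
- env.set_joints(angles): joint-space move.
- jaws.move_gripper(opening): opening from 0.0 (shut) to 1.0 (fully open); the grip force is fixed at half the most; returns when the fingers have stopped.
- env.pause(seconds).
- env.ik(position, orientation): joint angles nearest the present ones, or None.
- viewer.snapshot(name): name is "scene" or "top" or "wrist"; returns a dict with "pixels" (384x512x3 uint8, red, green, blue), "depth" (384x512 float32, mm along the optical axis (not along the pixel's ray), 0 where there is no reading), "intrinsics" (3x3 intrinsics, pixels), "distortion" ([k1, k2, p1, p2, k3] as OpenCV has them; the pictures are not rectified), "R" (3x3) and "t" (3): a world point X has camera coordinates R X + t. Camera axes: x right, y down, z forward; pixel columns grow to the right and rows downward; lengths in mm; the calibration is good to about 2 mm. A picture is of the moment at which its call begins.
A pose or a line that the arm cannot do raises env.MotionError and nothing moves.
- env.finish_job(): hands the job in; it is judged then, once.
Readings, each from a call of its own:
- sensors.get_clock(): time.
- sensors.get_qpos(): joint angles.
- sensors.get_joint_vel(): joint speeds.
- sensors.get_joint_efforts(): joint torques, N m.
- sensors.get_ee_pos(): TCP position.
- sensors.get_eef_rot(): TCP orientation.
- sensors.get_force(): force on the tool from outside, world axes, zero at the start.
- sensors.get_torque(): the same for the moment, N m.
- sensors.get_width(): opening from 0.0 (shut) to 1.0 (fully open).
- sensors.get_grasp_force(): force on a finger pad.
Only numpy, scipy, OpenCV 4.12 (cv2) and the standard library are available. Lean on these libraries where they do the work, as an engineer would, in place of code of your own. Each camera call takes 0.05 s, during which the arm holds its last target. There are 200 camera calls.

## Task

Of the two sprung glass-window test cells, use the one whose gap is wide enough for the blue spacer: first push its empty window all the way down to its stop and let it spring back up, then slide the spacer by its tab into the gap from the open mouth, straight and fully home against the rear stop, and let go of it. Then press that window down by its orange pad until it sits flush and firmly on the spacer, and finish while still holding it pressed down. Do not push the other cell's window down, and leave the amber bottle, the beaker and the jar standing where they are.

Things in the scene. Friction and masses are not known exactly. Their poses are not given: they have to be found in the camera images.
- cell_a: grey cell fixed to the bench, base 105 x 104 x 30 mm, with the wide gap: 20 mm from floor to resting window. Origin under the base, below the window centre; base reaches 60 mm to its -x, 45 mm to its +x. The open mouth is on its -x side, the spacer slides in along its +x. Two steel guide posts at y = +-44 mm end 84 mm above the bench
- cell_b: same cell as cell_a, but its gap is only 8 mm, too narrow for the spacer; its orange pad rests 58 mm above the bench. The two cells trade places from run to run
- cell_a_floor (a point): point on cell_a's floor below the window centre, 30 mm above the bench, axes of the cell. On the floor two aluminium cheeks 6 mm high, 56 mm apart inside, x from -30 to +30 mm, guide the spacer to a rear stop, 6 mm high, whose face is at x = +32 mm
- cell_a_pad (a point): centre of the top of cell_a's orange round press pad (36 mm across), at rest 70 mm above the bench; it moves with the window
- cell_a_window: cell_a's sprung window: glass 60 (x) x 52 (y) x 8 mm, a steel bar across it, orange pad on top; runs straight up and down on the posts. Origin at the centre of the glass underside, at rest 50 mm above the bench
- cell_a_travel (a joint): downward travel of cell_a's window in m: 0 at rest (up), 0.018 at its lower stop when empty, 0.006 when it lies flush on the spacer. A spring drives it back up; pushing takes about 2 N at the start, 4 N at 0.006 and 7 N at 0.018
- cell_b_travel (a joint): downward travel of cell_b's window in m: 0 at rest, 0.007 at its stop; same spring
- spacer: blue plastic spacer, 0.08 to 0.17 kg: plate 100 x 48 x 14 mm with an upright tab 14 (x) x 20 (y) mm at its rear, tab top 62 mm above the underside. Origin on the underside below the tab's centre; x runs along the plate to its nose at +90 mm, rear edge at -10 mm. Pinch the tab across its 20 mm. When home, the origin is 58 mm to the mouth side of the window centre
- spacer_nose (a point): middle of the spacer's leading edge, on its underside; axes of the spacer
- amber_bottle: amber bottle, 58 mm across, 115 mm tall, bystander; origin under its foot
- beaker: glass beaker, 68 mm across, 85 mm tall, bystander; origin under its foot
- jar: white jar with blue cap, 54 mm across, 60 mm tall, bystander; origin under its foot
Things that resemble listed ones, but are neither listed nor needed, are in the scene too. Of the things like the spacer, leave any that is turquoise or yellow; of the rest the smaller one is meant.

How it is judged:
By the outcome, as a careful person would: the job done as asked, in the order asked, and still so for the second after the job is handed in, while the arm keeps its last pose, push and grip.
It also fails if it takes over 61 s, if anything falls off the work surface, if the arm or the gripper's body presses on something with over 40 N, if the wrist force passes 120 N, or if a joint passes its speed limit or range.

## Working session

There is one attempt and no reset: what is moved stays moved. The work goes in short steps, each a Python script; the robot and the scene stay as the last script left them, time stands still between calls to the robot, and variables do not carry over. Pictures are saved under pics/ and viewed, at most 10 in all, crops included, and the job is handed in when it is done.

```bash
mkdir -p pics
cat > h.py <<'E'
import numpy as np, cv2
from plant import env, jaws, viewer, sensors
def snap(n,name=None):
    s=viewer.snapshot(n)
    if name: cv2.imwrite(f'pics/{name}.png',s['pixels'][...,::-1])
    return s
def ray(s,px,z):
    p=cv2.undistortPoints(np.array(px,float).reshape(-1,1,2),s['intrinsics'],s['distortion']).reshape(-1,2)
    R,t=np.array(s['R']),np.array(s['t']); c=-R.T@t
    d=np.c_[p,np.ones(len(p))]@R
    return c+d*((z-c[2])/d[:,2])[:,None]
def cloud(s):
    h,w=s['depth'].shape
    u,v=np.meshgrid(np.arange(w),np.arange(h))
    p=cv2.undistortPoints(np.stack([u,v],-1).reshape(-1,1,2).astype(float),s['intrinsics'],s['distortion']).reshape(-1,2)
    d=s['depth'].reshape(-1,1)
    X=(np.c_[p,np.ones(len(p))]*d-np.array(s['t']))@np.array(s['R'])
    X[d[:,0]==0]=np.nan
    return X.reshape(h,w,3)
E
python3 - <<'E'
from h import *
a=snap('top','top0');b=snap('scene','scene0')
for s in(a,b): print(-np.array(s['R']).T@s['t'])
im=np.vstack
E
```

```text
[ 439.42560531   26.38519555 1078.19570078]
[1360.66527514  170.53484299  587.28509764]
```

View pics/top0.png

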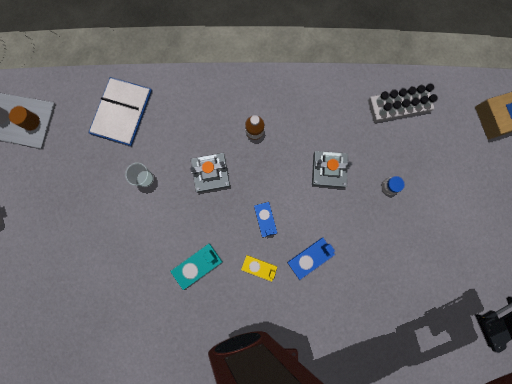

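View pics/scene0.png

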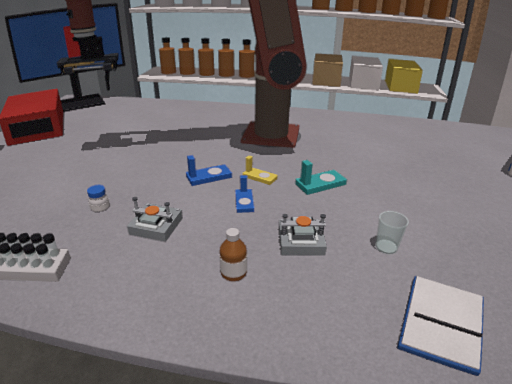

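The top view shows the cells at (208,168) and (333,165), and the small blue spacer at (265,220) with its tab towards the robot. The amber bottle is at (255,125), the beaker at (138,175) and the jar at (395,186).

Run:
```python
from h import *
s=snap('top'); X=cloud(s); im=s['pixels']; hsv=cv2.cvtColor(im,cv2.COLOR_RGB2HSV)
big=[]
for n,(u,v) in {'L':(210,172),'R':(331,169)}.items():
    sl=np.s_[v-32:v+32,u-32:u+32]
    m=np.zeros(im.shape[:2],bool); m[sl]=True
    o=m&(hsv[...,0]<12)&(hsv[...,1]>190)&(hsv[...,2]>150)
    z=np.nanmedian(X[o][:,2]); px=np.argwhere(o)[:,::-1].mean(0)
    print(n,'pad z',z,o.sum(),[ray(s,px,k).round(1)[0] for k in(58,70)])
    b=m&(X[...,2]>18)&(X[...,2]<38)
    r=cv2.minAreaRect(X[b][:,:2].astype(np.float32)); print('base',r,cv2.boxPoints(r).round(0).tolist(), np.nanpercentile(X[b][:,2],[10,50,90]))
    c=cv2.resize(im[sl],(384,384),interpolation=cv2.INTER_CUBIC); big.append(c)
m=np.zeros(im.shape[:2],bool); m[198:242,250:282]=True
b=m&(hsv[...,0]>100)&(hsv[...,0]<125)&(hsv[...,1]>120)&(hsv[...,2]>60)
m2=m&(X[...,2]>6)
for q in(b,m2):
    pl=q&(X[...,2]<22); r=cv2.minAreaRect(X[pl][:,:2].astype(np.float32)); print('sp',r,cv2.boxPoints(r).round(0).tolist())
t=m&(X[...,2]>35); print('tab',t.sum(),X[t].mean(0),X[t].max(0))
for n,(u,v,w) in {'bottle':(255,127,20),'beaker':(140,176,22),'jar':(394,187,16)}.items():
    P=X[v-w:v+w,u-w:u+w].reshape(-1,3); P=P[P[:,2]>12]; print(n,P[:,:2].min(0),P[:,:2].max(0),P[:,2].max())
cv2.imwrite('pics/cells.png',np.hstack(big)[...,::-1])
```

```text
L pad z nan 0 [array([nan, nan, nan]), array([nan, nan, nan])]
base ((633.9801025390625, 161.1636962890625), (105.92589569091797, 104.61128234863281), 10.37347412109375) [[572.0, 203.0], [591.0, 100.0], [695.0, 119.0], [677.0, 222.0]] [26.26953915 28.99242865 33.69594532]
R pad z nan 0 [array([nan, nan, nan]), array([nan, nan, nan])]
base ((644.4915161132812, -210.31150817871094), (106.83131408691406, 107.26861572265625), 86.07814025878906) [[587.0, -260.0], [694.0, -267.0], [702.0, -161.0], [595.0, -153.0]] [26.32108737 29.16256028 34.23037202]
sp ((490.3892517089844, -9.454059600830078), (99.06370544433594, 48.54712677001953), 14.555785179138184) [[436.0, 2.0], [449.0, -45.0], [544.0, -21.0], [532.0, 26.0]]
sp ((490.60107421875, -8.863990783691406), (100.49510955810547, 49.10113525390625), 15.492271423339844) [[436.0, 1.0], [449.0, -46.0], [546.0, -19.0], [532.0, 28.0]]
tab 35 [451.78158097 -18.19239165  59.94646505] [459.21505934  -9.4418488   65.70844855]
bottle [740.90516605  -3.46581261] [794.80121876  52.59835715] 117.72802404902788
beaker [585.63915755 335.0452559 ] [651.28218085 399.07821627] 86.5632632056986
jar [ 564.9462313  -426.45990973] [ 618.49733391 -373.83165481] 64.53681673134714
  return np.nanmean(a, axis, out=out, keepdims=keepdims)
<stdin>:8: RuntimeWarning: Mean of empty slice.
  ret = um.true_divide(
```

View pics/cells.png

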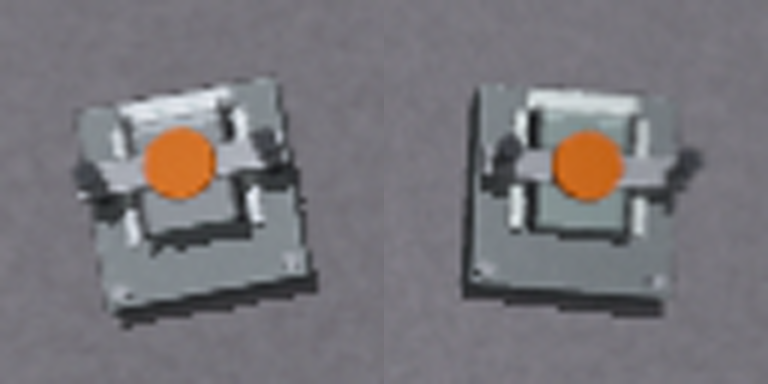

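The mouths of both cells face the robot. The left cell is turned about +10° and the right about -4°. Next I'll check the pad heights.

Run:
```python
from h import *
def cents(s,boxes):
    hsv=cv2.cvtColor(s['pixels'],cv2.COLOR_RGB2HSV); X=cloud(s)
    for (u,v,w) in boxes:
        m=np.zeros(hsv.shape[:2],bool); m[v-w:v+w,u-w:u+w]=1
        o=m&(hsv[...,0]<16)&(hsv[...,1]>200)&(hsv[...,2]>120)
        px=np.argwhere(o)[:,::-1].mean(0)
        print(px.round(1),o.sum(),np.nanmedian(X[o],0).round(1),[ray(s,px,k).round(1)[0] for k in(58,70)])
cents(snap('top'),[(208,168,14),(333,165,14)]); cents(snap('scene'),[(303,222,14),(152,211,14)])
print(sensors.get_clock(),sensors.get_eef_rot())
```

```text
[207.7 167. ] 87 [640.8 160.3  68.9] [array([642.7, 162.6,  58. ]), array([640.3, 161. ,  70. ])]
[332.2 164.5] 85 [ 651.1 -208.6   57.3] [array([ 650.2, -208.8,   58. ]), array([ 647.7, -206. ,   70. ])]
[303.2 224.5] 4 [657.9 163.9  70.3] [array([641.6, 164.2,  58. ]), array([657.9, 164.3,  70. ])]
[157. 211.] 1 [ 655.8 -193.    58.1] [array([ 655.7, -193.1,   58. ]), array([ 671.7, -184.9,   70. ])]
0.25 [-3.07427652e+00 -6.42183532e-01  1.20417634e-04]
```

The left cell is cell_a: its pad is at 70 mm and the pad and base centres agree. I'll go above it, take a close look, and measure its yaw.

```bash
cat >> h.py <<'E'
from scipy.spatial.transform import Rotation as Ro
def rot(yawdeg):
    a=np.radians(yawdeg);c,s=np.cos(a),np.sin(a)
    return Ro.from_matrix(np.array([[c,s,0],[s,-c,0],[0,0,-1]])).as_rotvec()
E
python3 - <<'E'
from h import *
for y in(10.4,190.4): print(y,env.ik([641,161.5,200],rot(y)))
for y in(15,195): print(y,env.ik([452,-19,150],rot(y)))
y=10.4
q=env.ik([641,161.5,200],rot(y)); y=y if q is not None and abs(q[5])<2.5 else y+180
env.movep([600,154,220],rot(y)); jaws.move_gripper(0.0)
s=snap('wrist','w0'); X=cloud(s)
print(sensors.get_clock(),sensors.get_ee_pos(),sensors.get_force())
hsv=cv2.cvtColor(s['pixels'],cv2.COLOR_RGB2HSV)
o=(hsv[...,0]<16)&(hsv[...,1]>200)&(hsv[...,2]>120)
px=np.argwhere(o)[:,::-1].mean(0); print(px,o.sum(),np.nanmedian(X[o],0),ray(s,px,70))
P=X[(X[...,2]>24)&(X[...,2]<33)]; r=cv2.minAreaRect(P[:,:2].astype(np.float32)); print(r,cv2.boxPoints(r).round(0).tolist())
E
```

```text
10.4 [ 1.27626209e-01  3.26178303e-01  1.45635954e+00 -4.44089210e-16
  1.35905481e+00  1.51690829e+00]
190.4 [ 1.27626209e-01  3.26178303e-01  1.45635954e+00 -4.44089210e-16
  1.35905481e+00 -1.62468436e+00]
15 [-2.16637212e-01 -1.26918716e-01  2.04308612e+00 -4.44089210e-16
  1.22542525e+00  1.09235973e+00]
195 [-2.16637212e-01 -1.26918716e-01  2.04308612e+00 -4.44089210e-16
  1.22542525e+00 -2.04923293e+00]
4.6667 [599.9985263  154.00135968 220.00879004] [ 0.94034781 -0.02104133 -0.88857184]
[nan nan] 0 [nan nan nan] [[nan nan nan]]
((682.34716796875, 117.95652770996094), (204.43980407714844, 568.3285522460938), 3.7861924171447754) [[562.0, 395.0], [599.0, -172.0], [803.0, -159.0], [766.0, 408.0]]<stdin>:11: RuntimeWarning: Mean of empty slice.
  ret = um.true_divide(
  return np.nanmean(a, axis, out=out, keepdims=keepdims)
```

View pics/w0.png

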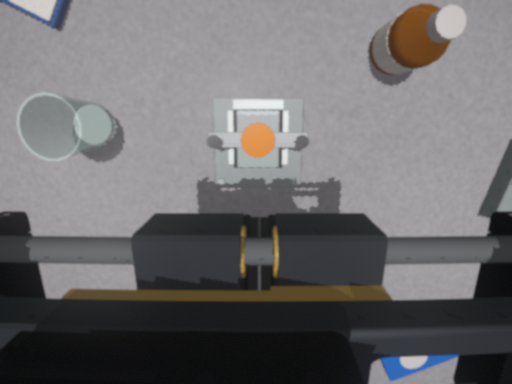

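The wrist view shows the pad at (258,140), with the cell square in the image, so the yaw is about right. I'll refine within that crop and press.

Run:
```python
from h import *
s=snap('wrist'); X=cloud(s)
hsv=cv2.cvtColor(s['pixels'],cv2.COLOR_RGB2HSV)
m=np.zeros(hsv.shape[:2],bool); m[90:190,200:318]=1
o=m&(hsv[...,0]<20)&(hsv[...,1]>180)&(hsv[...,2]>100)
px=np.argwhere(o)[:,::-1].mean(0); p=ray(s,px,70)[0]; print(px,o.sum(),np.nanmedian(X[o],0),p)
P=X[m&(X[...,2]>24)&(X[...,2]<36)]; r=cv2.minAreaRect(P[:,:2].astype(np.float32)); print(r)
# bar/stop edge direction: rear stop bright strip
b=m&(hsv[...,2]>200)&(hsv[...,1]<40); b[115:]=0
q=ray(s,np.argwhere(b)[:,::-1],36); print('stop',b.sum(),cv2.minAreaRect(q[:,:2].astype(np.float32)),q.mean(0))
assert np.linalg.norm(p[:2]-[641,161.5])<6
y=10.4
env.movep([p[0],p[1],100],rot(y))
f0=sensors.get_force()
hit=env.move_linear([p[0],p[1],54],max_speed=25,stop_force=18)
print(hit,sensors.get_ee_pos(),sensors.get_force()-f0,sensors.get_clock())
env.pause(.2);print(sensors.get_ee_pos(),sensors.get_force()-f0)
env.move_linear([p[0],p[1],130],max_speed=80)
s=snap('top');X=cloud(s);print(sensors.get_clock())
```

```text
[nan nan] 0 [nan nan nan] [nan nan nan]
((633.471923828125, 163.64718627929688), (105.37602233886719, 104.1711196899414), 10.218875885009766)
stop 632 ((674.7132568359375, 170.88760375976562), (16.24664306640625, 68.44454193115234), 10.411520004272461) [675.5731744 171.1988591  36.       ]<stdin>:6: RuntimeWarning: Mean of empty slice.
  ret = um.true_divide(
  return np.nanmean(a, axis, out=out, keepdims=keepdims)
Traceback (most recent call last):
AssertionError
```

Run:
```python
from h import *
s=snap('wrist'); X=cloud(s)
hsv=cv2.cvtColor(s['pixels'],cv2.COLOR_RGB2HSV)
print(hsv[140,258])
m=np.zeros(hsv.shape[:2],bool); m[90:190,200:318]=1
o=m&(hsv[...,0]<25)&(hsv[...,1]>120)&(hsv[...,2]>100)
px=np.argwhere(o)[:,::-1].mean(0); p=ray(s,px,70)[0]; print(px,o.sum(),np.nanmedian(X[o],0),p)
assert np.linalg.norm(p[:2]-[641,161.5])<6
y=10.4
env.movep([p[0],p[1],100],rot(y))
f0=sensors.get_force()
hit=env.move_linear([p[0],p[1],54],max_speed=25,stop_force=18)
print(hit,sensors.get_ee_pos(),sensors.get_force()-f0,sensors.get_clock())
env.pause(.2);print(sensors.get_ee_pos(),sensors.get_force()-f0)
env.move_linear([p[0],p[1],130],max_speed=80)
print(sensors.get_clock())
```

```text
[ 14 163 225]
[257.52843602 139.90995261] 844 [641.21338155 164.5354061   70.75410877] [641.16251532 164.56537116  70.        ]
True [641.04902469 164.54370535  60.66428975] [-2.53047315 -0.57133531  5.2040024 ] 6.7917
[641.08396971 164.54956008  60.62463089] [-2.00352851  0.50838434  5.61105417]
8.0167
```

The 18 N trip suggests the stop was reached, but the held force was low. I'll repeat it more firmly to be sure.

Run:
```python
from h import *
x,y=641.1,163.5
env.move_linear([x,y,80],max_speed=120)
f0=sensors.get_force()
for z in (66,62,60,59,58.5):
    hit=env.move_linear([x,y,z],max_speed=30,stop_force=25)
    env.pause(.1); print(z,hit,sensors.get_ee_pos()[2],(sensors.get_force()-f0).round(1))
    if (sensors.get_force()-f0)[2]>16: break
env.move_linear([x,y,130],max_speed=100)
print(sensors.get_clock())
```

```text
66 False 67.05643275993467 [2.8 1.2 5. ]
62 False 63.02216337197658 [1.5 2.4 5.4]
60 False 61.12495999151333 [1.6 2.3 5.9]
59 False 60.44540936308905 [1.3 1.7 7.1]
58.5 False 60.38035948356708 [-0.6  0.1 10.2]
11.6
```

The stop is confirmed at TCP z of about 60.4, where the force rises with no further travel. Next is the spacer.

Run:
```python
from h import *
env.movep([430,-24,200],rot(15)); jaws.move_gripper(0.6)
s=snap('wrist','w1'); X=cloud(s); hsv=cv2.cvtColor(s['pixels'],cv2.COLOR_RGB2HSV)
b=(hsv[...,0]>100)&(hsv[...,0]<125)&(hsv[...,1]>120)&(hsv[...,2]>50)
near=np.linalg.norm(X[...,:2]-[490,-9],axis=-1)<70
pl=near&(X[...,2]>9)&(X[...,2]<19)
pl=near&((X[...,2]>5)&(X[...,2]<22))
r=cv2.minAreaRect(X[pl][:,:2].astype(np.float32)); print(r)
t=near&(X[...,2]>50)&(X[...,2]<70); print(t.sum(),X[t].mean(0),cv2.minAreaRect(X[t][:,:2].astype(np.float32)))
print(sensors.get_clock())
```

```text
((490.1669616699219, -6.315090179443359), (99.8770751953125, 47.55986785888672), 14.160928726196289)
294 [452.21624688 -16.01568636  62.12584611] ((451.7174377441406, -16.14296531677246), (13.518597602844238, 19.35169219970703), 15.127284049987793)
13.85
```

View pics/w1.png

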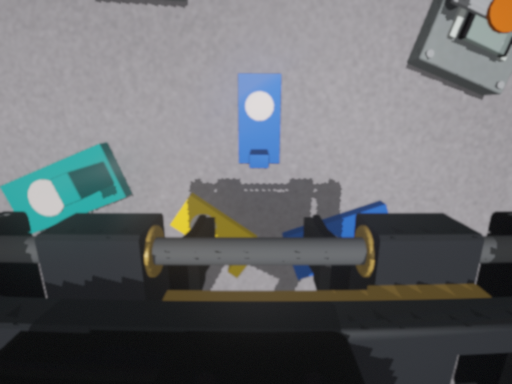

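The spacer is at (259,118) with its tab at (258,158), and there is room around it. The wrist camera reads about 2–3 mm further left than the top camera. Closing on the tab will show the true offset.

Run:
```python
from h import *
env.movep([452,-17,100],rot(14.6)); jaws.move_gripper(0.5)
env.move_linear([452,-17,31],max_speed=100,stop_force=15)
jaws.move_gripper(0.0)
print(sensors.get_width()*87,sensors.get_grasp_force(),sensors.get_ee_pos())
env.move_linear([452,-17,110],max_speed=100)
def meas(n):
    s=snap(n); X=cloud(s); near=np.linalg.norm(X[...,:2]-[490,-9],axis=-1)<75
    e=sensors.get_ee_pos(); off=e[2]+11-42  # underside height
    pl=near&(X[...,2]>off+4)&(X[...,2]<off+24)
    hsv=cv2.cvtColor(s['pixels'],cv2.COLOR_RGB2HSV)
    b=pl&(hsv[...,0]>100)&(hsv[...,0]<125)&(hsv[...,1]>110)
    P=X[b]; print(n,b.sum(),cv2.minAreaRect(P[:,:2].astype(np.float32)))
    A=np.c_[P[:,:2]-P[:,:2].mean(0),np.ones(len(P))]; print('plane',np.linalg.lstsq(A,P[:,2],rcond=None)[0], 'under',off)
    return s
s=meas('wrist'); cv2.imwrite('pics/w2.png',s['pixels'][...,::-1]); meas('top')
print(sensors.get_ee_pos(),sensors.get_width()*87,sensors.get_clock(),sensors.get_force())
```

```text
19.68171739590588 30.000429404899478 [452.23081998 -17.06471529  31.31759522]
wrist 8601 ((493.5270690917969, -4.571624755859375), (89.27281951904297, 47.41569137573242), 14.180089950561523)
plane [-6.72200430e-03 -1.44155111e-03  9.27148965e+01] under 78.11900021211667
top 31 ((521.7146606445312, 5.060007095336914), (22.73358154296875, 58.482173919677734), 46.92693328857422)
plane [3.26813973e-02 1.38676636e-02 9.06639776e+01] under 78.05344759258124
[451.26374456 -16.85003335 109.05344759] 19.68880670415995 17.275 [ 0.31677777  1.00019202 -0.94628246]
```

View pics/w2.png

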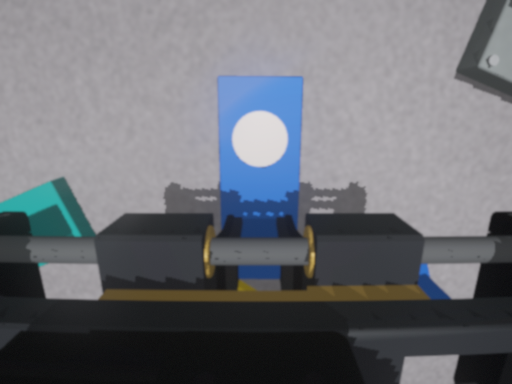

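The spacer is held straight and centred, with its underside about level. I'll align it in front of the mouth and check it against the cell in one wrist view.

```bash
cat >> h.py <<'E'
C=np.array([641.0,163.0]); Y=10.3
D=np.array([np.cos(np.radians(Y)),np.sin(np.radians(Y))]); N=np.array([-D[1],D[0]])
def at(s,z,lat=0): return [*(C+s*D+lat*N),z]
E
python3 - <<'E'
from h import *
env.movep(at(-175,110),rot(Y)); env.move_linear(at(-175,65),max_speed=100); env.pause(.2)
s=snap('wrist','w3'); X=cloud(s); hsv=cv2.cvtColor(s['pixels'],cv2.COLOR_RGB2HSV)
e=sensors.get_ee_pos(); print(e,sensors.get_clock())
b=(X[...,2]>e[2]-31+4)&(X[...,2]<e[2]-31+24)&(hsv[...,0]>100)&(hsv[...,0]<125)&(hsv[...,1]>110)
def loc(P): d=P[:,:2]-C; return np.c_[d@D,d@N]
P=loc(X[b]); print('plate',cv2.minAreaRect(P.astype(np.float32)),P.max(0))
g=(X[...,2]>25)&(X[...,2]<34)&(np.abs(X[...,:2]-C).max(-1)<85)&~b
Q=loc(X[g]); Q=Q[(Q[:,0]>-75)]; print('base',np.percentile(Q,[.5,99.5],axis=0),cv2.minAreaRect(Q.astype(np.float32)))
E
```

```text
[469.46355016 131.76657433  65.77875933] 18.775
plate ((-130.62306213378906, 1.225473403930664), (47.43450927734375, 89.44873809814453), 89.76602935791016) [-85.94017579  25.1119521 ]
base [[-59.98128584 -49.2919789 ]
 [-40.34859557  52.74168258]] ((-50.15361022949219, 1.8719558715820312), (20.36981773376465, 104.58409118652344), 0.0013187428703531623)
```

View pics/w3.png

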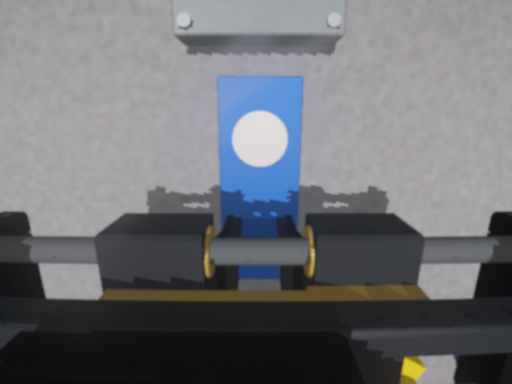

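The spacer is aligned: the plate and base centrelines differ by 0.6 mm, with no yaw error. Now the insertion.

Run:
```python
from h import *
z=63.7;l=.6
def st(t):
    e=sensors.get_ee_pos(); d=e[:2]-C; f=sensors.get_force(); print(t,'s',d@D,'lat',d@N,'z',e[2],'F',[f[:2]@D,f[:2]@N,f[2]],sensors.get_clock())
env.move_linear(at(-175,z,l),max_speed=40); st('a')
h=env.move_linear(at(-70,z,l),max_speed=60,stop_force=8); st(h)
if not h:
    # settle onto floor, then push home
    h=env.move_linear(at(-70,z-4,l),max_speed=15,stop_force=3); st(('down',h))
    e=sensors.get_ee_pos()[2]
    h=env.move_linear(at(-50,e,l),max_speed=15,stop_force=8); st(('home',h))
```

```text
a s -175.02706954462667 lat 0.7043128153694624 z 63.730195939563764 F [np.float64(0.9532780103803474), np.float64(0.00011845670361104732), np.float64(-0.8893906903346485)] 19.025
False s -70.26524354341268 lat 0.6192534543348351 z 63.670165306654006 F [np.float64(1.3479566749645606), np.float64(0.06367013635911481), np.float64(-1.1844408468955827)] 20.925
('down', True) s -69.8276577898248 lat 0.5773263847526167 z 61.33092294735154 F [np.float64(-0.39054337123342636), np.float64(0.19139628746411974), np.float64(4.08673811995083)] 21.1917
('home', True) s -69.80036625971172 lat 0.6058758527985812 z 61.35145679740585 F [np.float64(-0.8769465572511665), np.float64(0.3550294516306221), np.float64(3.708696420862081)] 21.5583
```

Run:
```python
from h import *
l=.6
def st(t):
    e=sensors.get_ee_pos(); d=e[:2]-C; f=sensors.get_force(); print(t,'s',d@D,'lat',d@N,'z',e[2],'F',[f[:2]@D,f[:2]@N,f[2]],sensors.get_clock())
env.move_linear(at(-70,62.0,l),max_speed=20); st('up')
h=env.move_linear(at(-50,62.0,l),max_speed=15,stop_force=12); env.pause(.1); st(h)
```

```text
up s -70.33863492637002 lat 0.6253971465619834 z 61.60992557192794 F [np.float64(-1.3240968888140368), np.float64(-0.42003856838264164), np.float64(-0.09380951525414177)] 21.8083
True s -56.94281331659905 lat 0.5172391405081171 z 61.382586687255184 F [np.float64(-1.256199102567905), np.float64(0.4171679822071251), np.float64(4.408611288823599)] 22.8667
```

It stopped at s = -56.9, where -58 ± 2 was expected. I'll confirm with a steady push, then look before letting go.

Run:
```python
from h import *
l=.6
def st(t):
    e=sensors.get_ee_pos(); d=e[:2]-C; f=sensors.get_force(); print(t,'s',d@D,'lat',d@N,'z',e[2],'F',[f[:2]@D,f[:2]@N,f[2]],sensors.get_clock())
for s in(-56.5,-55.5,-54.5):
    h=env.move_linear(at(s,61.8,l),max_speed=15,stop_force=20); env.pause(.1); st((s,h))
```

```text
(-56.5, False) s -56.774719519275216 lat 0.559381249100122 z 61.74059250289105 F [np.float64(-3.1927995576220907), np.float64(-0.6949835028775266), np.float64(5.770929593931026)] 23.25
(-55.5, False) s -56.80584040855952 lat 0.5687541363234647 z 61.49398207685298 F [np.float64(-6.576861124232932), np.float64(-1.4194251414738137), np.float64(6.300483423768733)] 23.6
(-54.5, False) s -56.78999895548602 lat 0.5299434615130689 z 61.28842172509285 F [np.float64(-9.899039283967578), np.float64(-0.7344854488717911), np.float64(8.919514701217889)] 23.95
```

It is firmly against the rear stop, with the force rising and no travel. I'll relax the push, release, and check.

Run:
```python
from h import *
env.move_linear(at(-56.3,61.4,.6),max_speed=15); jaws.move_gripper(0.5)
env.move_linear(at(-56.8,150,.6),max_speed=120)
env.move_linear(at(-80,200,.6),max_speed=150)
jaws.move_gripper(0.0)
s=snap('wrist','w4'); X=cloud(s); hsv=cv2.cvtColor(s['pixels'],cv2.COLOR_RGB2HSV)
near=np.linalg.norm(X[...,:2]-C,axis=-1)<110
b=near&(hsv[...,0]>100)&(hsv[...,0]<125)&(hsv[...,1]>110)
d=X[...,:2]-C; L=np.stack([d@D,d@N],-1)
p=b&(X[...,2]>36)&(X[...,2]<52); t=b&(X[...,2]>84)
print('plate',cv2.minAreaRect(L[p].astype(np.float32)),np.median(X[p][:,2]),'tab',t.sum(),L[t].mean(0),cv2.minAreaRect(L[t].astype(np.float32)))
o=near&(hsv[...,0]<25)&(hsv[...,1]>120)&(hsv[...,2]>100)&(X[...,2]>50)
print('pad',np.median(X[o],0),sensors.get_clock())
```

```text
plate ((-49.29624557495117, 1.9359874725341797), (46.74794006347656, 35.75445556640625), 89.79150390625) 44.754500836276485 tab 393 [-57.2253321   -1.47889787] ((-57.457847595214844, -11.698709487915039), (47.4365234375, 13.782414436340332), 89.9759292602539)
pad [634.41302619 160.67262957  71.16489155] 27.3833
```

View pics/w4.png

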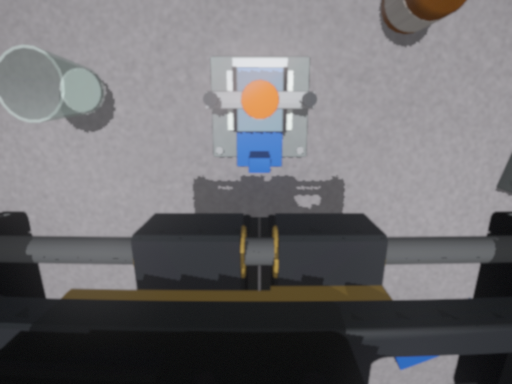

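The spacer is straight and fully home: its plate centre at (259,150) is in line with the cell and the tab has been released. Now the final press.

Run:
```python
from h import *
env.movep(at(0,120,.6),rot(Y)); env.pause(.2)
f0=sensors.get_force()
env.move_linear(at(0,84,.6),max_speed=60)
for z in (76,73,71,70,69,68,67,66):
    h=env.move_linear(at(0,z,.6),max_speed=25,stop_force=30); env.pause(.15)
    f=sensors.get_force()-f0; print(z,h,sensors.get_ee_pos()[2],f.round(1))
    if f[2]>18: break
env.pause(.5); print((sensors.get_force()-f0).round(1),sensors.get_ee_pos(),sensors.get_clock())
s=snap('top');X=cloud(s)
for n,(u,v,w) in {'bottle':(255,127,20),'beaker':(140,176,22),'jar':(394,187,16)}.items():
    P=X[v-w:v+w,u-w:u+w].reshape(-1,3); P=P[P[:,2]>12]; print(n,P[:,:2].min(0),P[:,:2].max(0),P[:,2].max())
```

```text
76 False 76.62721944784954 [ 1.4 -0.2  1.9]
73 False 73.13823359476918 [ 2.5 -0.   2.3]
71 False 72.38320560847873 [-2.9 -0.6 10.2]
70 False 72.38358843423167 [-4.8 -1.6 15.5]
69 False 72.32001715492699 [-8.  -3.1 21.2]
[-7.1 -2.2 20.5] [641.18898748 163.64386685  72.3038148 ] 31.5917
bottle [675.74669526  -3.42309868] [795.50111543  75.43469499] 176.07704033518627
beaker [502.45368531 178.58445548] [651.21941111 399.96141477] 513.7790674893715
jar [ 564.95075144 -425.81026493] [ 618.35316798 -373.90142045] 63.92373906517164
```

The window is firm at TCP z 72.3, matching the expected 72.4 for flush, with 20 N held. The bystanders are unmoved (the arm covers part of those boxes). Handing in.

```bash
python3 -c "
from h import *
print(env.finish_job())"
```

```text
the job is handed in; nothing more can be done
None
```

Job handed in at about 32 s: cell_a's empty window was pushed to its stop and sprang back, the spacer is home against the rear stop and released, and the window is held flush on it at about 20 N; cell_b and the bystanders were not touched.

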